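# Dry-fit a broken jar in its cork ring

## Task

Dry-fit the four pieces of the small broken clay jar in the cork ring, one piece at a time from the bottom up: the foot piece into the ring, then the belly piece, then the shoulder piece, then the neck piece on top, each upright and fully home on the one below. Set the pieces down rather than dropping them, and leave the black pot, the water bottle and the calipers where they are.

Things in the scene. Friction and masses are not known exactly. Their poses are not given: they have to be found in the camera images.
- cork_ring: Fixed flat ring of cork lying on the table, the jar's stand: 96 mm across, 20 mm high, with a round hole 50 mm across right through it. Origin: centre of its underside on the table, z up. The foot piece stands in it with its wide body resting on the ring's top, its origin 12 mm above this origin.
- foot_piece: Loose terracotta bowl, the only piece with a closed floor, 36 mm high, 85 g: tapered foot 36 mm across at the bottom, 45 mm at 8 mm up; straight wall (to grip) 62 mm across from 8 to 36 mm up, 6 mm thick; mouth 50 mm. Starts upright on the table; round, so yaw is free. Origin: centre of its underside, z up. 
- belly_piece: Loose terracotta straight ring, open through, the tallest, 52 mm high, 130 g: tapered tongue 38 mm across at the tip, 45 mm at 7 mm up; straight wall (to grip) 66 mm across from 7 to 52 mm up, 8 mm thick; mouth 50 mm. Starts upright on the table; round, so yaw is free. Origin: centre of its underside, z up. Home: origin 29 mm above the foot piece's.
- shoulder_piece: Loose terracotta ring, coned at the top, 42 mm high, 100 g: tapered tongue 38 mm across at the tip, 45 mm at 7 mm up; straight wall (to grip) 66 mm across from 7 to 26 mm up; cone to a lip 44 mm across at the top; mouth 30 mm. Starts upright on the table; round, so yaw is free. Origin: centre of its underside, z up. Home: origin 45 mm above the belly piece's.
- neck_piece: Loose terracotta neck, the narrowest piece, 40 mm high, 65 g: tapered tongue 19 mm across at the tip, 25 mm at 7 mm up; neck 39 to 41 mm across; straight collar (to grip) 46 mm across from 20 to 40 mm up. Starts upright on the table; round, so yaw is free. Origin: centre of its underside, z up. Home: origin 35 mm above the shoulder piece's.
- black_pot: Bystander: a whole black pot with a narrow neck, 110 mm across, 108 mm high, loose. Origin: centre of its underside. Not to be moved.
- water_bottle: Bystander: lime green water bottle, 66 mm across, 200 mm high, loose. Origin: centre of its underside. Not to be moved.
- calipers: Bystander: steel calipers with a black slide, lying flat beyond the work, loose. The beam is 190 mm long along y, the jaws reach 52 mm to +x, 13 mm high at most. Origin: middle of the beam's underside. Not to be moved.
Not all that is in view belongs to the job. What is shaped like the neck_piece but red or yellow is not meant.

How it is judged:
On the way, in this order (a step that is already met when the one before it is completed fails the run):
1. the foot piece is home in the cork ring (horizontal distance between foot_piece and cork_ring below 0.006 m and z of foot_piece in the frame of cork_ring between 0.009 and 0.015 m and angle between foot_piece's own z axis and vertical below 0.06 rad), for 0.2 s.
2. the belly piece is home in the foot piece (horizontal distance between belly_piece and foot_piece below 0.006 m and z of belly_piece in the frame of foot_piece between 0.026 and 0.032 m and angle between belly_piece's own z axis and vertical below 0.06 rad), for 0.2 s.
3. the shoulder piece is home in the belly piece (horizontal distance between shoulder_piece and belly_piece below 0.006 m and z of shoulder_piece in the frame of belly_piece between 0.042 and 0.048 m and angle between shoulder_piece's own z axis and vertical below 0.06 rad), for 0.2 s.
4. the neck piece is home in the shoulder piece (horizontal distance between neck_piece and shoulder_piece below 0.006 m and z of neck_piece in the frame of shoulder_piece between 0.032 and 0.038 m and angle between neck_piece's own z axis and vertical below 0.06 rad), for 0.2 s.
At the end, for the whole second after the job is handed in: Foot piece in the cork ring, then belly, shoulder and neck pieces stacked on it in that order: each within 6 mm of the centre line of the one below and 3 mm of its seated height, upright within 0.06 rad, and at rest (under 0.02 m/s, 0.2 rad/s) (all of step 1 and all of step 2 and all of step 3 and all of step 4 and linear speed of each of foot_piece, belly_piece, shoulder_piece, neck_piece below 0.02 m/s and angular speed of each of foot_piece, belly_piece, shoulder_piece, neck_piece below 0.2 rad/s); the robot touches nothing.
It fails at once if the black pot is moved by more than 20 mm (distance of black_pot from where it was at the start of the episode above 0.02 m).
It fails at once if the water bottle is moved by more than 20 mm (distance of water_bottle from where it was at the start of the episode above 0.02 m).
It fails at once if the pair of calipers is moved by more than 20 mm (distance of calipers from where it was at the start of the episode above 0.02 m).
It fails at once if a piece of the jar falls or is flung: over 0.5 m/s while out of the fingers (a drop of more than about 13 mm) ((linear speed of foot_piece above 0.5 m/s and contact force between the fingers and foot_piece below 0.05 N) or (linear speed of belly_piece above 0.5 m/s and contact force between the fingers and belly_piece below 0.05 N) or (linear speed of shoulder_piece above 0.5 m/s and contact force between the fingers and shoulder_piece below 0.05 N) or (linear speed of neck_piece above 0.5 m/s and contact force between the fingers and neck_piece below 0.05 N)).
It also fails if it takes over 106 s, if anything falls off the work surface, if the arm or the gripper's body presses on something with over 40 N, if the wrist force passes 120 N, or if a joint passes its speed limit or range.

## Robot

A 6-joint arm with a two-finger parallel gripper is mounted at the origin on the work surface. World frame = base frame: x ahead of the robot, y to its left, z up, the work surface at z = 0. Lengths are in m, angles in rad, forces in N, time in s.
With the tool pointing down it reaches from about 0.325 to 0.925 m from the base axis. Payload 3.1 kg.
Tool frame: the origin (TCP) lies at the very end of the fingers, on their centre line; the grasp point (between the pads) lies 19 mm behind it; z points along the fingers, y is the line along which they close (so a half turn about z gives the same grasp; the last joint's range is limited). The gripper opens to 85 mm and grips with 20 to 120 N. Pads are 22 mm wide; open, the fingers measure 114 mm over their backs; the gripper's body (76 mm by 85 mm) begins 54 mm behind the grasp point. The pads swing forward as they close: fully open they stand 13 mm farther back than shut.
Start: joints at [1.082, 0.217, 1.613, -0, 1.311, -0.112], TCP at [0.23, 0.581, 0.231] pointing down, gripper open.
Joint ranges: [-2.75, 2.75], [-0.78, 2.1], [0.31, 2.55], [-1.13, 4.27], [0.13, 2.63], [-2.58, 2.58]. Speed limits (rad/s): [2.79, 2.79, 3.14, 3.14, 3.14, 3.14].

## Interface

Orientations are given as a unit quaternion [w, x, y, z].
In Python, from rig import manip gives the robot as it stands.
- The arm moves only by the tool servo_tool, never from a script. Its arguments are lists of equal length, an entry for each row: "slide": the shift along the world's x, y, z in units of 50 mm (1.0 is 50 mm), a list of three; "angular": the turn, a rotation vector about the world's x, y, z in rad, a list of three. A call has 1 to 8 rows; each row is the pose to reach, as a shift and turn from the pose commanded when the call began; what a row does not reach only later rows make up. A row lasts 1/10 s, in which the tool goes at most 50 mm and 8.59 degrees, less where a joint would pass 70% of its speed; a pose out of reach is approached as far as the arm can. A call with a gripper value outside its range is refused whole. "fingers" is the opening, from -1 (shut) to 1 (fully open), set as the call begins (left out, the last holds). The fingers move at their own pace and stop on an object; "grip_force" is the grip in N (left out, the last holds). Time passes only in rows, so rows that repeat a pose let the fingers close. It gives the time, the measured TCP pose, the force, the opening and the grip force at its end, in the units of the state.
- manip.state(): the state, without advancing time (a new reading comes with each control period).
- manip.read_camera(name): name is "scene" or "top" or "wrist"; returns the picture (480x640x3 uint8, red, green, blue); there is no depth.
- manip.camera_info(name): a dict with "camera_matrix" (3x3 intrinsics, pixels), "k1" (the pictures are not rectified: a ray, as slopes to the right and down, at radius r is drawn at 1 + k1 r^2 times it, then the intrinsics apply), "extrinsics" (4x4, takes a point from world to camera coordinates). Camera axes: x right, y up, looking along -z (the intrinsics and any distortion apply to the point x, -y, -z); pixel columns grow to the right and rows downward; lengths in m; the calibration is good to about 2 mm. A picture is of the moment at which its call begins: read the wrist's pose just before it. camera_info takes no time and is no camera call; for the wrist camera it gives the pose at the moment of the call.
- manip.hand_in(): hands the job in; it is judged then, once.
The state is a dict: "time": time; "qpos": joint angles; "qvel": joint speeds; "tau": joint torques, N m; "tcp_pos": TCP position; "ee_rot": TCP orientation; "force": force on the tool from outside, world axes, zero at the start; "torque": the same for the moment, N m; "gripper_width": opening from 0.0 (shut) to 1.0 (fully open); "finger_force": force on a finger pad.
Only numpy, scipy, OpenCV 4.12 (cv2) and the standard library are available. Lean on these libraries where they do the work, as an engineer would, in place of code of your own. Each camera call takes 0.05 s, during which the arm holds its last target. There are 200 camera calls.

## Working session

There is one attempt and no reset: what is moved stays moved. The work goes in short steps, Python scripts to look and compute and a tool call to move; the robot and the scene stay as the last step left them, time stands still between calls to the robot, and variables do not carry over. Pictures are saved under pics/ and viewed, at most 15 in all, crops included, and the job is handed in when it is done.

Besides the shell and the picture viewer there is one more tool, called after "Request:" as name(argument=value, ...), one argument or row to a line, values as JSON. servo_tool: Moves the arm, as the interface text tells. Its arguments: {"type":"object","properties":{"slide":{"type":"array"},"angular":{"type":"array"},"fingers":{"type":"number"},"grip_force":{"type":"number"}},"required":["slide","angular"]}

```bash
mkdir -p pics; ls
python3 - <<'E'
from rig import manip
import cv2
for n in ("scene","top"):
    cv2.imwrite(f"pics/{n}0.png",manip.read_camera(n)[:,:,::-1])
    i=manip.camera_info(n);print(n,i)
print(manip.state())
E
```

```text
pics
scene {'camera_matrix': array([[587.56563705,   0.        , 314.54503607],
       [  0.        , 587.56563705, 246.06379798],
       [  0.        ,   0.        ,   1.        ]]), 'k1': -0.09603814360227886, 'extrinsics': array([[ 0.37303222,  0.92781693,  0.00164312, -0.2271882 ],
       [-0.75625656,  0.30302882,  0.57987029,  0.39769971],
       [ 0.53751556, -0.21755292,  0.81470716, -1.55948754],
       [ 0.        ,  0.        ,  0.        ,  1.        ]])}
top {'camera_matrix': array([[475.92686149,   0.        , 314.70966026],
       [  0.        , 475.92686149, 236.12570646],
       [  0.        ,   0.        ,   1.        ]]), 'k1': -0.052746188154812364, 'extrinsics': array([[ 1.06688849e-03, -9.99997337e-01, -2.04646166e-03,
        -1.52916740e-02],
       [ 9.93382361e-01,  8.24791761e-04,  1.14851230e-01,
        -6.01758492e-01],
       [-1.14849236e-01, -2.15545237e-03,  9.93380595e-01,
        -9.90937815e-01],
       [ 0.00000000e+00,  0.00000000e+00,  0.00000000e+00,
         1.00000000e+00]])}
{'time': 0.1, 'qpos': array([ 1.08177935e+00,  2.17652254e-01,  1.61479200e+00, -3.52383453e-05,
        1.31131094e+00, -1.12206951e-01]), 'qvel': array([-0.00076564, -0.00080854, -0.00265952,  0.00206195,  0.00040633,
        0.00027079]), 'tau': array([-8.81738506e-04, -3.98077941e+01, -3.04971313e+01, -2.66339939e-04,
        4.28503627e-03,  3.48447270e-05]), 'tcp_pos': array([0.22961466, 0.58049492, 0.2301057 ]), 'ee_rot': array([-3.03908413e-04,  1.87287805e-01,  9.82304489e-01, -1.03782248e-03]), 'force': array([ 0.27653275, -0.37184429, -0.48348121]), 'torque': array([-0.01056216, -0.00917053,  0.01321335]), 'finger_force': 0.0, 'gripper_width': 1.0017085805986865}
```

View pics/top0.png

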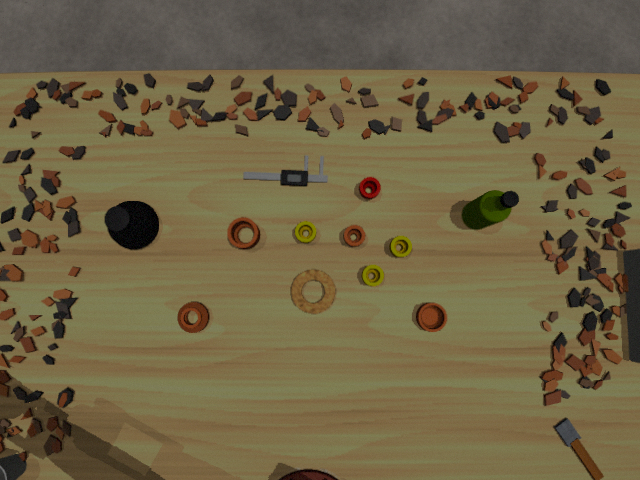

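View pics/scene0.png

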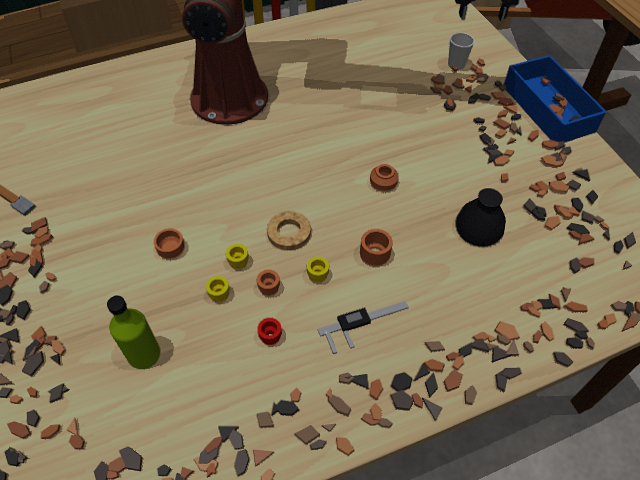

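The top picture shows: foot candidate (432,317), a bowl with a floor; belly (244,233); shoulder (193,317); ring (313,291). Candidates for the neck are terracotta (354,236), yellow (305,232), (401,247) and (373,275), and red (370,188). By the description I choose (354,236). Next is a close crop to check.

```bash
cat > h.py <<'E'
import numpy as np,cv2
from rig import manip
from scipy.optimize import minimize
def proj(info,P):
    E=info['extrinsics'];K=info['camera_matrix'];c=np.asarray(P)@E[:3,:3].T+E[:3,3]
    s=np.c_[c[:,0],-c[:,1]]/(-c[:,2:]);r2=(s**2).sum(1,keepdims=True);s=s*(1+info['k1']*r2)
    return s*K[0,0]+K[:2,2]
def unproj(info,uv,z):
    E=info['extrinsics'];K=info['camera_matrix'];d=(np.array(uv,float)-K[:2,2])/K[0,0];s=d.copy()
    for _ in range(20): s=d/(1+info['k1']*(s@s))
    R=E[:3,:3];o=-R.T@E[:3,3];r=R.T@np.array([s[0],-s[1],-1]);return (o+r*(z-o[2])/r[2])[:2]
PR=dict(foot=[(18,0),(22.5,8),(31,8),(31,36)],belly=[(19,0),(22.5,7),(33,7),(33,52)],
 shoulder=[(19,0),(22.5,7),(33,7),(33,26),(22,42)],neck=[(9.5,0),(12.5,7),(19.5,7),(20.5,20),(23,20),(23,40)],ring=[(48,0),(48,20)])
T=np.linspace(0,2*np.pi,48,endpoint=False)
def hull(info,name,x,y,z0=0):
    P=np.concatenate([np.c_[x+r/1e3*np.cos(T),y+r/1e3*np.sin(T),np.full(48,z0+z/1e3)] for r,z in PR[name]])
    return cv2.convexHull(proj(info,P).astype(np.float32))[:,0]
E
python3 - <<'E'
import cv2,numpy as np
t=cv2.imread('pics/top0.png');s=cv2.imread('pics/scene0.png')
c=lambda im,x,y,w=60:cv2.resize(im[y-w//2:y+w//2,x-w//2:x+w//2],(200,200),interpolation=cv2.INTER_CUBIC)
a=[(432,317),(244,233),(193,317),(354,236)];b=[(169,243),(376,246),(384,178),(268,282)]
im=np.vstack([np.hstack([c(t,*p) for p in a]),np.hstack([c(s,*p) for p in b])])
im=cv2.convertScaleAbs(im,alpha=1.6)
cv2.imwrite('pics/crop1.png',im)
E
```

```text
(no output)
```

View pics/crop1.png

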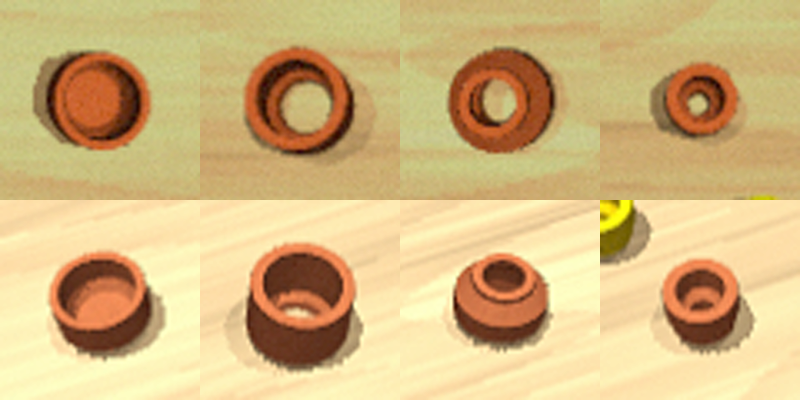

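The crop confirms all four. The foot has a closed floor, the belly is tall and open, the shoulder is coned, and the neck is small and terracotta. Now I fit positions from the silhouettes.

```bash
cat >> h.py <<'E'
def mask(im,uv,name,w=34):
    hsv=cv2.cvtColor(im,cv2.COLOR_RGB2HSV).astype(int);h,s,v=np.moveaxis(hsv,2,0)
    m=((h<11)|(h>174))&(s>130)&(v>25)
    if name=='ring': m=((h<17)&(s>75)&(v>60))
    z=np.zeros(m.shape,bool);u,v_=map(int,uv);z[v_-w:v_+w,u-w:u+w]=1;m=(m&z).astype(np.uint8)
    m=cv2.morphologyEx(m,cv2.MORPH_OPEN,np.ones((2,2)))
    return cv2.morphologyEx(m,cv2.MORPH_CLOSE,np.ones((3,3)))
def fit(ims,infos,uvs,name,z0=0,w=34):
    hs=[]
    for im,uv in zip(ims,uvs):
        m=mask(im,uv,name,w);cs,_=cv2.findContours(m,cv2.RETR_EXTERNAL,cv2.CHAIN_APPROX_NONE)
        f=np.zeros_like(m);cv2.drawContours(f,[max(cs,key=cv2.contourArea)],-1,1,-1);hs.append(f)
    def cost(p):
        c=0
        for f,i in zip(hs,infos):
            g=np.zeros(f.shape,np.uint8);cv2.fillPoly(g,[np.round(hull(i,name,*p,z0)*16).astype(np.int32)],1,cv2.LINE_8,4)
            c+=(g!=f).sum()/f.sum()
        return c
    p0=unproj(infos[0],uvs[0],z0+.03)
    r=minimize(cost,p0,method='Nelder-Mead',options=dict(initial_simplex=p0+np.array([[0,0],[.006,.0],[0,.006]]),xatol=1e-4))
    return r.x,r.fun
E
python3 - <<'E'
from h import *
g=lambda n:cv2.imread(f'pics/{n}0.png')[:,:,::-1].copy()
T_,S=g('top'),g('scene');it,is_=manip.camera_info('top'),manip.camera_info('scene')
for n,a,b in [('foot',(432,317),(169,243)),('belly',(244,233),(376,246)),('shoulder',(193,317),(384,178)),('neck',(354,236),(268,282)),('ring',(313,291),(289,230))]:
    w=34 if n!='neck' else 22
    for k in ([T_],[it],[a]),([S],[is_],[b]),([T_,S],[it,is_],[a,b]):
        x,c=fit(*k,n,0,w);print(n,x.round(4),round(c,3))
E
```

```text
foot [ 0.43   -0.2645] 1.465
foot [ 0.4322 -0.2621] 0.215
foot [ 0.4302 -0.2636] 1.676
belly [0.615  0.1372] 8.309
belly [0.6103 0.1411] 0.16
belly [0.6152 0.1391] 8.488
shoulder [0.4323 0.2483] 10.257
shoulder [0.4286 0.25  ] 0.184
shoulder [0.4302 0.2461] 10.484
neck [ 0.5971 -0.1069] 5.0
neck [ 0.6084 -0.0992] 0.232
neck [ 0.6038 -0.1005] 5.322
ring [ 0.4872 -0.0007] 228.857
ring [ 0.4854 -0.0054] 87.176
ring [ 0.4871 -0.004 ] 316.017
```

Run:
```python
from h import *
for n,pts in dict(top=[(432,304),(244,219),(256,233),(193,304),(354,227),(450,317),(313,275),(297,291),(280,291),(420,317),(222,233)],scene=[(289,213),(310,230),(265,215),(169,254),(376,260)]).items():
    im=cv2.imread(f'pics/{n}0.png');h=cv2.cvtColor(im,cv2.COLOR_BGR2HSV)
    print(n,[tuple(h[v,u]) for u,v in pts])
```

```text
top [(np.uint8(11), np.uint8(204), np.uint8(126)), (np.uint8(9), np.uint8(193), np.uint8(123)), (np.uint8(10), np.uint8(193), np.uint8(124)), (np.uint8(9), np.uint8(189), np.uint8(96)), (np.uint8(10), np.uint8(196), np.uint8(122)), (np.uint8(29), np.uint8(87), np.uint8(126)), (np.uint8(17), np.uint8(164), np.uint8(123)), (np.uint8(17), np.uint8(156), np.uint8(121)), (np.uint8(22), np.uint8(104), np.uint8(127)), (np.uint8(11), np.uint8(200), np.uint8(120)), (np.uint8(25), np.uint8(102), np.uint8(128))]
scene [(np.uint8(18), np.uint8(125), np.uint8(155)), (np.uint8(16), np.uint8(131), np.uint8(82)), (np.uint8(20), np.uint8(83), np.uint8(159)), (np.uint8(12), np.uint8(190), np.uint8(59)), (np.uint8(10), np.uint8(181), np.uint8(62))]
```

```bash
sed -i "s/m=((h<11).*/m=((h<15)|(h>172))\&(s>135)\&(v>18)/; s/m=((h<17)&.*/m=((h<21)\&(s>112)\&(v>60))/" h.py
cat > f.py <<'E'
from h import *
g=lambda n:cv2.imread(f'pics/{n}0.png')[:,:,::-1].copy()
T_,S=g('top'),g('scene');it,is_=manip.camera_info('top'),manip.camera_info('scene')
o=[T_.copy(),S.copy()]
for n,a,b in [('foot',(432,317),(169,243)),('belly',(244,233),(376,246)),('shoulder',(193,317),(384,178)),('neck',(354,236),(268,282)),('ring',(313,291),(289,230))]:
    w=34 if n!='neck' else 20
    for k in ([T_],[it],[a]),([S],[is_],[b]),([T_,S],[it,is_],[a,b]):
        x,c=fit(*k,n,0,w);print(n,x.round(4),round(c,3))
E
python3 f.py
```

```text
foot [ 0.4258 -0.2656] 0.103
foot [ 0.4309 -0.2622] 0.145
foot [ 0.428  -0.2653] 0.278
belly [0.6065 0.1374] 0.084
belly [0.61   0.1405] 0.108
belly [0.6081 0.1395] 0.224
shoulder [0.4259 0.246 ] 0.107
shoulder [0.4285 0.2498] 0.116
shoulder [0.4273 0.248 ] 0.253
neck [ 0.6017 -0.1011] 0.083
neck [ 0.6057 -0.0986] 0.132
neck [ 0.6029 -0.0993] 0.321
ring [ 0.4821 -0.0139] 0.048
ring [ 0.4837 -0.0086] 0.154
ring [ 0.4828 -0.0127] 0.232
```

Run:
```python
from h import *
i=manip.camera_info('wrist');E=i['extrinsics'];c=-E[:3,:3].T@E[:3,3]
print(i['camera_matrix'],i['k1'],'cam pos',c,'view dir',-E[2,:3],'right',E[0,:3])
```

```text
[[381.56260438   0.         317.13949676]
 [  0.         381.56260438 242.46139152]
 [  0.           0.           1.        ]] -0.06294938161644419 cam pos [0.16983505 0.60487815 0.37130528] view dir [ 0.24545806 -0.09977426 -0.96425901] right [ 0.36853184  0.92961208 -0.00237721]
```

Request:
servo_tool(
  slide=[
    [5.0,-12.0,0.4],
    [5.0,-12.0,0.4],
    [5.0,-12.0,0.4],
    [5.0,-12.0,0.4],
    [5.0,-12.0,0.4],
    [5.0,-12.0,0.4],
    [5.0,-12.0,0.4],
    [5.0,-12.0,0.4],
  ],
  angular=[
    [0,0,0],
    [0,0,0],
    [0,0,0],
    [0,0,0],
    [0,0,0],
    [0,0,0],
    [0,0,0],
    [0,0,0],
  ],
)

```text
time: 0.9
tcp_pos: [0.3837, 0.2102, 0.2434]
ee_rot: [0.0, 0.187, 0.982, -0.0]
force: [0.7, 0.5, -0.2]
gripper_width: 1.002
finger_force: 0.0
```

Request:
servo_tool(
  slide=[
    [1.6,-4.4,0.1],
    [1.6,-4.4,0.1],
    [1.6,-4.4,0.1],
    [1.6,-4.4,0.1],
    [1.6,-4.4,0.1],
    [1.6,-4.4,0.1],
    [1.6,-4.4,0.1],
    [1.6,-4.4,0.1],
  ],
  angular=[
    [0,0,0],
    [0,0,0],
    [0,0,0],
    [0,0,0],
    [0,0,0],
    [0,0,0],
    [0,0,0],
    [0,0,0],
  ],
)

```text
time: 1.7
tcp_pos: [0.463, -0.0069, 0.2481]
ee_rot: [-0.001, 0.187, 0.982, 0.0]
force: [0.8, 0.3, -0.2]
gripper_width: 0.998
finger_force: 0.0
```

```bash
cat > w.py <<'E'
from h import *
import sys
def look(tag):
    s=manip.state();i=manip.camera_info('wrist');im=manip.read_camera('wrist')
    cv2.imwrite(f'pics/{tag}.png',im[:,:,::-1]);print('tcp',s['tcp_pos'].round(4),'t',round(s['time'],1),'w',round(s['gripper_width'],3));return im,i
def wfit(im,i,name,x,y,z0=0):
    uv=proj(i,[[x,y,z0+.03]])[0];k=fit([im],[i],[uv],name,z0,int(75 if name=='ring' else 70))
    print(name,k[0].round(4),round(k[1],3),'at px',uv.round())
E
python3 - <<'E'
from w import *
im,i=look('w1');wfit(im,i,'ring',.4829,-.012)
E
```

```text
tcp [ 0.463  -0.0069  0.2481] t 1.7 w 0.998
ring [ 0.4877 -0.0102] 0.092 at px [319. 229.]
```

View pics/w1.png

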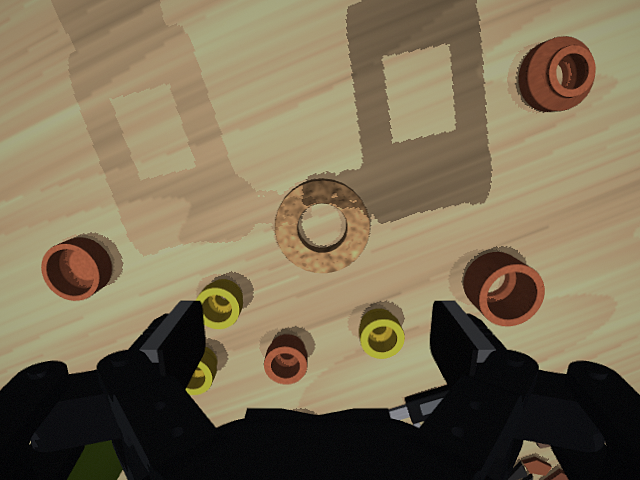

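The wrist view shows the ring at (322,226), foot (77,268), neck (286,360), belly (505,290) and shoulder (558,75). I'll fit all of them from this one view.

Run:
```python
from w import *
im=cv2.imread('pics/w1.png')[:,:,::-1].copy();i=manip.camera_info('wrist')
for n,uv,w in [('ring',(322,226),52),('foot',(80,268),48),('neck',(286,360),32),('belly',(505,290),52),('shoulder',(555,75),48)]:
    x,c=fit([im],[i],[uv],n,0,w);print(n,x.round(4),round(c,3))
    m=mask(im,uv,n,w);ys,xs=np.nonzero(m);H=hull(i,n,*x);print(' mask',xs.min(),xs.max(),ys.min(),ys.max(),'hull',H.min(0).round(),H.max(0).round())
```

```text
ring [ 0.4866 -0.0099] 0.094
 mask 276 370 181 273 hull [274. 179.] [371. 275.]
foot [ 0.4329 -0.2626] 0.082
 mask 43 112 239 301 hull [ 42. 238.] [114. 303.]
neck [ 0.6058 -0.0984] 0.079
 mask 265 307 335 384 hull [264. 334.] [308. 385.]
belly [0.6103 0.1399] 0.07
 mask 465 545 253 326 hull [462. 251.] [545. 328.]
shoulder [0.4309 0.249 ] 0.075
 mask 520 595 38 112 hull [519.  37.] [598. 113.]
```

Request:
servo_tool(
  slide=[
    [-0.62,-5.12,-1.0],
    [-0.62,-5.12,-1.0],
    [-0.62,-5.12,-2.5],
    [-0.62,-5.12,-2.5],
    [-0.62,-5.12,-2.5],
    [-0.62,-5.12,-2.5],
    [-0.62,-5.12,-2.5],
    [-0.62,-5.12,-2.5],
  ],
  angular=[
    [0,0,0],
    [0,0,0],
    [0,0,0],
    [0,0,0],
    [0,0,0],
    [0,0,0],
    [0,0,0],
    [0,0,0],
  ],
)

```text
time: 2.55
tcp_pos: [0.4325, -0.2627, 0.1229]
ee_rot: [-0.001, 0.187, 0.982, 0.001]
force: [-0.0, 0.3, -0.2]
gripper_width: 1.0
finger_force: 0.0
```

Run:
```python
from w import *
im,i=look('w2');wfit(im,i,'foot',.432,-.263)
```

```text
tcp [ 0.4325 -0.2627  0.1229] t 2.5 w 1.0
foot [ 0.4316 -0.2637] 0.056 at px [316. 243.]
```

View pics/w2.png

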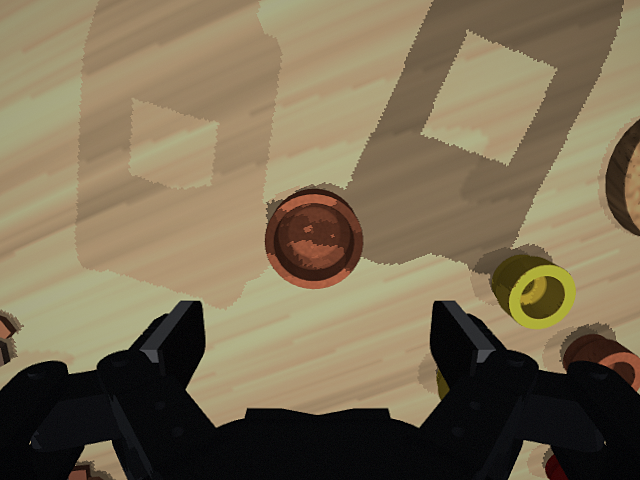

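The foot is at (314,240), centred between the fingers. I'll descend and grip.

Request:
servo_tool(
  slide=[
    [0,0,-0.6],
    [0,0,-1.2],
    [0,0,-1.7],
    [0,0,-2.1],
    [0,0,-2.34],
    [0,0,-2.34],
    [0,0,-2.34],
  ],
  angular=[
    [0,0,0],
    [0,0,0],
    [0,0,0],
    [0,0,0],
    [0,0,0],
    [0,0,0],
    [0,0,0],
  ],
)

```text
time: 3.3
tcp_pos: [0.4339, -0.2637, 0.0078]
ee_rot: [0.001, 0.187, 0.982, -0.0]
force: [0.6, 0.2, 0.4]
gripper_width: 0.997
finger_force: 0.0
```

Request:
servo_tool(
  slide=[
    [0,0,0],
    [0,0,0],
    [0,0,0],
    [0,0,0],
    [0,0,0],
    [0,0,0],
    [0,0,0],
    [0,0,0],
  ],
  angular=[
    [0,0,0],
    [0,0,0],
    [0,0,0],
    [0,0,0],
    [0,0,0],
    [0,0,0],
    [0,0,0],
    [0,0,0],
  ],
  fingers=-1,
  grip_force=30,
)

```text
time: 4.1
tcp_pos: [0.434, -0.2649, 0.0083]
ee_rot: [0.001, 0.187, 0.982, -0.001]
force: [0.2, 0.8, 6.1]
gripper_width: 0.697
finger_force: 33.3
```

Run:
```python
from w import *
im,i=look('w3');cv2.imwrite('pics/w3c.png',im[120:420,120:520,::-1])
```

```text
tcp [ 0.434  -0.2649  0.0083] t 4.1 w 0.697
```

View pics/w3c.png

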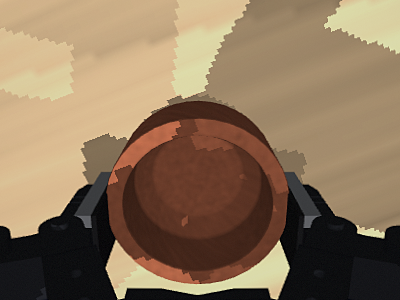

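Request:
servo_tool(
  slide=[
    [0,0,0.3],
    [0,0,1.0],
    [0.2,1.0,1.4],
    [0.4,2.0,1.4],
    [0.6,3.0,1.4],
    [0.85,4.0,1.4],
    [1.0,4.8,1.4],
    [1.07,5.06,1.4],
  ],
  angular=[
    [0,0,0],
    [0,0,0],
    [0,0,0],
    [0,0,0],
    [0,0,0],
    [0,0,0],
    [0,0,0],
    [0,0,0],
  ],
)

```text
time: 4.95
tcp_pos: [0.4861, -0.007, 0.0766]
ee_rot: [-0.0, 0.185, 0.983, 0.001]
force: [-0.1, 0.2, -1.3]
gripper_width: 0.699
finger_force: 33.0
```

Request:
servo_tool(
  slide=[
    [0,0,0],
    [0,0,0],
    [0,0,0],
  ],
  angular=[
    [0,0,0],
    [0,0,0],
    [0,0,0],
  ],
)

```text
time: 5.25
tcp_pos: [0.486, -0.0122, 0.0765]
ee_rot: [-0.0, 0.188, 0.982, -0.0]
force: [0.2, -0.5, -0.6]
gripper_width: 0.697
finger_force: 33.0
```

Run:
```python
from w import *
im,i=look('w4');T0=manip.read_camera('top');S=manip.read_camera('scene')
cv2.imwrite('pics/s4.png',S[:,:,::-1]);cv2.imwrite('pics/t4.png',T0[:,:,::-1])
s=manip.state();z=s['tcp_pos'][2]-.0083;print(z,s['force'])
wfit(im,i,'foot',.4855,-.011,z)
c=cv2.resize(S[170:270,230:350],(600,500))[:,:,::-1]
cv2.imwrite('pics/c4.png',cv2.convertScaleAbs(np.ascontiguousarray(np.hstack([cv2.resize(im,(400,300))[:,:,::-1],cv2.resize(c,(360,300))])),alpha=1.5))
```

```text
tcp [ 0.486  -0.0122  0.0765] t 5.2 w 0.697
0.06825681656484424 [ 0.66144842 -0.19337173 -1.03372097]
foot [ 0.4867 -0.0117] 0.439 at px [319. 328.]
```

View pics/c4.png

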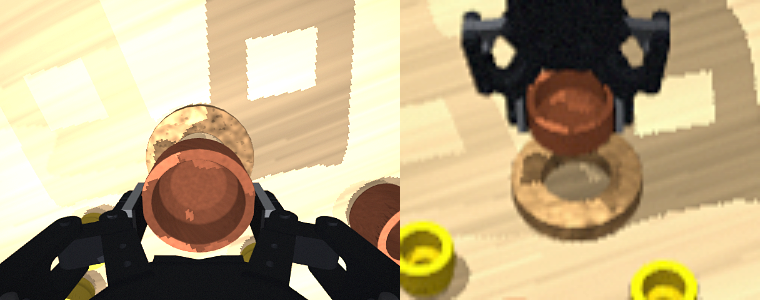

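Request:
servo_tool(
  slide=[
    [0.03,0.02,-0.3],
    [0.03,0.02,-0.6],
    [0.03,0.02,-0.8],
    [0.03,0.02,-0.95],
    [0.03,0.02,-1.04],
    [0.03,0.02,-1.08],
    [0.03,0.02,-1.1],
    [0.03,0.02,-1.1],
  ],
  angular=[
    [0,0,0],
    [0,0,0],
    [0,0,0],
    [0,0,0],
    [0,0,0],
    [0,0,0],
    [0,0,0],
    [0,0,0],
  ],
)

```text
time: 6.2
tcp_pos: [0.4881, -0.0099, 0.0219]
ee_rot: [0.0, 0.187, 0.982, -0.0]
force: [0.2, -0.2, -0.0]
gripper_width: 0.701
finger_force: 33.0
```

Request:
servo_tool(
  slide=[
    [0,0,-0.02],
    [0,0,-0.04],
    [0,0,-0.05],
    [0,0,-0.05],
  ],
  angular=[
    [0,0,0],
    [0,0,0],
    [0,0,0],
    [0,0,0],
  ],
)

```text
time: 6.6
tcp_pos: [0.4882, -0.0099, 0.0203]
ee_rot: [0.0, 0.187, 0.982, -0.0]
force: [-3.4, -0.5, 6.2]
gripper_width: 0.704
finger_force: 33.7
```

Request:
servo_tool(
  slide=[
    [0,0,0],
    [0,0,0],
    [0,0,0],
    [0,0,0],
  ],
  angular=[
    [0,0,0],
    [0,0,0],
    [0,0,0],
    [0,0,0],
  ],
  fingers=0.95,
)

```text
time: 7.0
tcp_pos: [0.4877, -0.0099, 0.019]
ee_rot: [-0.0, 0.187, 0.982, -0.0]
force: [0.2, 0.5, -0.1]
gripper_width: 0.972
finger_force: 0.0
```

Request:
servo_tool(
  slide=[
    [0,0,0.3],
    [0,0,0.9],
    [0,0,1.9],
    [0,0,2.9],
    [0,0,2.9],
    [0,0,2.9],
  ],
  angular=[
    [0,0,0],
    [0,0,0],
    [0,0,0],
    [0,0,0],
    [0,0,0],
    [0,0,0],
  ],
)

```text
time: 7.6
tcp_pos: [0.4892, -0.0101, 0.1661]
ee_rot: [0.002, 0.187, 0.982, 0.0]
force: [-0.6, -0.2, -0.3]
gripper_width: 0.969
finger_force: 0.0
```

Run:
```python
from w import *
im,i=look('w5');S=manip.read_camera('scene')
wfit(im,i,'foot',.4855,-.011,.012)
c=S[170:270,230:350,::-1]
cv2.imwrite('pics/c5.png',cv2.convertScaleAbs(np.ascontiguousarray(np.hstack([cv2.resize(im,(400,300))[:,:,::-1],cv2.resize(c,(360,300))])),alpha=1.5))
```

```text
tcp [ 0.4892 -0.0101  0.1661] t 7.6 w 0.969
foot [ 0.4856 -0.0078] 0.043 at px [314. 226.]
```

View pics/c5.png

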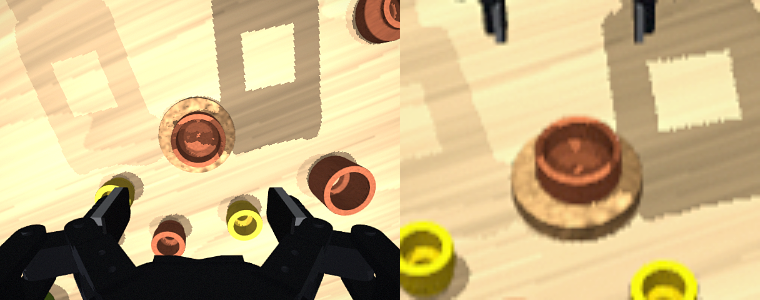

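The foot is seated upright in the ring at (198,137) in the crop. Next is the belly.

Request:
servo_tool(
  slide=[
    [0.6,0.75,0],
    [1.2,1.5,0],
    [1.8,2.25,0],
    [2.3,2.85,-0.2],
    [2.42,3.0,-0.5],
    [2.42,3.0,-0.5],
    [2.42,3.0,-0.5],
  ],
  angular=[
    [0,0,0],
    [0,0,0],
    [0,0,0],
    [0,0,0],
    [0,0,0],
    [0,0,0],
    [0,0,0],
  ],
)

```text
time: 8.4
tcp_pos: [0.6065, 0.1397, 0.1362]
ee_rot: [-0.003, 0.187, 0.982, -0.001]
force: [-0.9, -0.3, -0.3]
gripper_width: 0.971
finger_force: 0.0
```

Run:
```python
from w import *
im,i=look('w6');wfit(im,i,'belly',.61,.14)
```

```text
tcp [0.6065 0.1397 0.1362] t 8.4 w 0.971
belly [0.6097 0.1407] 0.056 at px [320. 243.]
```

Request:
servo_tool(
  slide=[
    [0.03,0.02,-0.6],
    [0.03,0.02,-1.2],
    [0.03,0.02,-1.8],
    [0.03,0.02,-2.3],
    [0.03,0.02,-2.55],
    [0.03,0.02,-2.55],
    [0.03,0.02,-2.55],
  ],
  angular=[
    [0,0,0],
    [0,0,0],
    [0,0,0],
    [0,0,0],
    [0,0,0],
    [0,0,0],
    [0,0,0],
  ],
)

```text
time: 9.15
tcp_pos: [0.611, 0.1407, 0.0128]
ee_rot: [0.001, 0.188, 0.982, 0.0]
force: [0.1, -0.4, 0.3]
gripper_width: 0.975
finger_force: 0.0
```

Request:
servo_tool(
  slide=[
    [0,0,0],
    [0,0,0],
    [0,0,0],
    [0,0,0],
    [0,0,0],
    [0,0,0],
    [0,0,0],
    [0,0,0],
  ],
  angular=[
    [0,0,0],
    [0,0,0],
    [0,0,0],
    [0,0,0],
    [0,0,0],
    [0,0,0],
    [0,0,0],
    [0,0,0],
  ],
  fingers=-1,
  grip_force=35,
)

```text
time: 9.95
tcp_pos: [0.6123, 0.1413, 0.0141]
ee_rot: [0.002, 0.187, 0.982, 0.0]
force: [-0.6, -0.5, 7.1]
gripper_width: 0.763
finger_force: 38.5
```

Request:
servo_tool(
  slide=[
    [0,0,0.4],
    [0,0,1.2],
    [-0.5,-0.6,1.8],
    [-1.1,-1.3,1.8],
    [-1.7,-2.0,1.8],
    [-2.2,-2.7,1.8],
    [-2.45,-3.0,1.8],
    [-2.49,-3.01,1.8],
  ],
  angular=[
    [0,0,0],
    [0,0,0],
    [0,0,0],
    [0,0,0],
    [0,0,0],
    [0,0,0],
    [0,0,0],
    [0,0,0],
  ],
)

```text
time: 10.75
tcp_pos: [0.4838, -0.0108, 0.1013]
ee_rot: [-0.001, 0.189, 0.982, -0.0]
force: [0.4, 0.8, -1.2]
gripper_width: 0.762
finger_force: 39.5
```

Request:
servo_tool(
  slide=[
    [0,0,-0.2],
    [0,0,-0.3],
    [0,0,-0.3],
    [0,0,-0.3],
    [0,0,-0.3],
  ],
  angular=[
    [0,0,0],
    [0,0,0],
    [0,0,0],
    [0,0,0],
    [0,0,0],
  ],
)

```text
time: 11.25
tcp_pos: [0.4862, -0.0089, 0.0866]
ee_rot: [0.0, 0.187, 0.982, 0.0]
force: [0.6, -0.2, -1.7]
gripper_width: 0.761
finger_force: 39.5
```

Run:
```python
from w import *
im,i=look('w7');T0=manip.read_camera('top');S=manip.read_camera('scene')
s=manip.state();z=s['tcp_pos'][2]-.0135;print(z,s['force'])
wfit(im,i,'belly',.4855,-.0085,z)
c=cv2.resize(S[170:270,230:350,::-1],(360,300))
cv2.imwrite('pics/c7.png',cv2.convertScaleAbs(np.ascontiguousarray(np.hstack([cv2.resize(im,(400,300))[:,:,::-1],c])),alpha=1.5))
```

```text
tcp [ 0.4862 -0.0089  0.0866] t 11.2 w 0.761
0.07329708144692465 [-0.26597351  0.02660822 -0.60005822]
belly [ 0.4903 -0.0094] 0.876 at px [317. 322.]
```

View pics/c7.png

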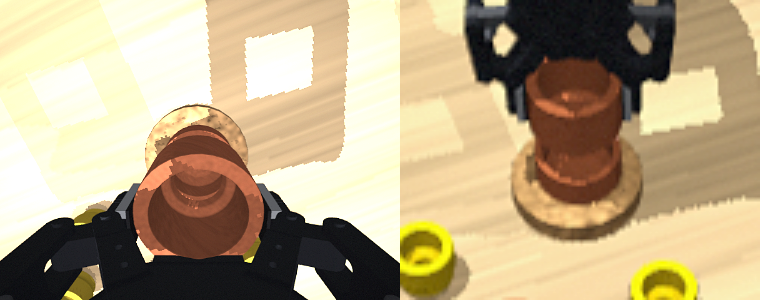

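The belly sits over the foot, about 1–2 mm left of its centre in the scene view ((575) against (579) in the 3x crop). I'll nudge it and lower.

Request:
servo_tool(
  slide=[
    [0.03,0.02,-0.15],
    [0.03,0.03,-0.3],
    [0.03,0.03,-0.42],
    [0.03,0.03,-0.52],
    [0.03,0.03,-0.58],
    [0.03,0.03,-0.62],
    [0.03,0.03,-0.64],
    [0.03,0.03,-0.64],
  ],
  angular=[
    [0,0,0],
    [0,0,0],
    [0,0,0],
    [0,0,0],
    [0,0,0],
    [0,0,0],
    [0,0,0],
    [0,0,0],
  ],
)

```text
time: 12.2
tcp_pos: [0.487, -0.0079, 0.0554]
ee_rot: [-0.001, 0.187, 0.982, -0.0]
force: [-3.8, 0.7, 5.4]
gripper_width: 0.755
finger_force: 39.8
```

Request:
servo_tool(
  slide=[
    [-0.02,0,-0.02],
    [-0.02,0,-0.04],
    [-0.02,0,-0.04],
  ],
  angular=[
    [0,0,0],
    [0,0,0],
    [0,0,0],
  ],
)

```text
time: 12.5
tcp_pos: [0.487, -0.0079, 0.0553]
ee_rot: [-0.0, 0.187, 0.982, 0.0]
force: [-6.7, 0.9, 15.5]
gripper_width: 0.763
finger_force: 40.3
```

Request:
servo_tool(
  slide=[
    [0,0,0.04],
    [0,0,0.04],
  ],
  angular=[
    [0,0,0],
    [0,0,0],
  ],
)

```text
time: 12.7
tcp_pos: [0.4871, -0.008, 0.0553]
ee_rot: [0.001, 0.187, 0.982, 0.0]
force: [-0.0, -0.2, 5.9]
gripper_width: 0.761
finger_force: 40.1
```

Request:
servo_tool(
  slide=[
    [0,0,0],
    [0,0,0],
    [0,0,0],
    [0,0,0],
  ],
  angular=[
    [0,0,0],
    [0,0,0],
    [0,0,0],
    [0,0,0],
  ],
  fingers=0.95,
)

```text
time: 13.1
tcp_pos: [0.486, -0.0079, 0.0543]
ee_rot: [-0.0, 0.187, 0.982, -0.0]
force: [0.2, 0.3, 0.9]
gripper_width: 0.972
finger_force: 0.0
```

Request:
servo_tool(
  slide=[
    [0,0,0.3],
    [0,0,0.9],
    [0,0,1.8],
    [0,0,2.6],
    [0,0,2.8],
    [0,0,2.8],
  ],
  angular=[
    [0,0,0],
    [0,0,0],
    [0,0,0],
    [0,0,0],
    [0,0,0],
    [0,0,0],
  ],
)

```text
time: 13.7
tcp_pos: [0.488, -0.0081, 0.1971]
ee_rot: [0.003, 0.187, 0.982, 0.0]
force: [1.0, -0.3, -1.0]
gripper_width: 0.98
finger_force: 0.0
```

Run:
```python
from w import *
im,i=look('w8');S=manip.read_camera('scene')
wfit(im,i,'belly',.4855,-.0085,.041)
c=cv2.resize(S[170:270,230:350,::-1],(360,300))
cv2.imwrite('pics/c8.png',cv2.convertScaleAbs(np.ascontiguousarray(np.hstack([cv2.resize(im,(400,300))[:,:,::-1],c])),alpha=1.5))
```

```text
tcp [ 0.488  -0.0081  0.1971] t 13.7 w 0.98
belly [ 0.4856 -0.007 ] 0.046 at px [315. 227.]
```

View pics/c8.png

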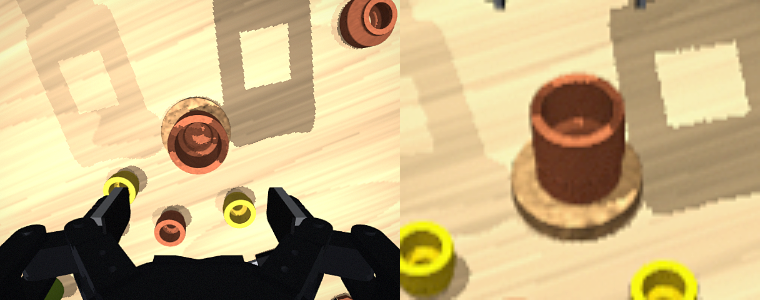

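The belly is home and upright at (577,140) in the crop. Next is the shoulder.

Request:
servo_tool(
  slide=[
    [-0.22,1.0,0],
    [-0.44,2.0,0],
    [-0.66,3.0,-0.3],
    [-0.88,4.0,-0.8],
    [-1.06,4.8,-1.2],
    [-1.14,5.14,-1.3],
    [-1.14,5.14,-1.3],
    [-1.14,5.14,-1.3],
  ],
  angular=[
    [0,0,0],
    [0,0,0],
    [0,0,0],
    [0,0,0],
    [0,0,0],
    [0,0,0],
    [0,0,0],
    [0,0,0],
  ],
)

```text
time: 14.6
tcp_pos: [0.4274, 0.2485, 0.1273]
ee_rot: [-0.002, 0.186, 0.982, -0.002]
force: [-0.3, -0.3, 0.1]
gripper_width: 0.977
finger_force: 0.0
```

Run:
```python
from w import *
im,i=look('w9');wfit(im,i,'shoulder',.43,.249)
```

```text
tcp [0.4274 0.2485 0.1273] t 14.6 w 0.977
shoulder [0.4296 0.2482] 0.054 at px [319. 245.]
```

Request:
servo_tool(
  slide=[
    [0.02,0,-0.6],
    [0.02,0,-1.2],
    [0.02,0,-1.8],
    [0.02,0,-2.3],
    [0.02,0,-2.55],
    [0.02,0,-2.55],
    [0.02,0,-2.55],
  ],
  angular=[
    [0,0,0],
    [0,0,0],
    [0,0,0],
    [0,0,0],
    [0,0,0],
    [0,0,0],
    [0,0,0],
  ],
)

```text
time: 15.35
tcp_pos: [0.4313, 0.2488, 0.0029]
ee_rot: [0.001, 0.188, 0.982, 0.0]
force: [-0.6, -0.4, -0.1]
gripper_width: 0.976
finger_force: 0.0
```

Request:
servo_tool(
  slide=[
    [0,0,-0.04],
    [0,0,-0.04],
    [0,0,-0.04],
    [0,0,-0.04],
    [0,0,-0.04],
    [0,0,-0.04],
    [0,0,-0.04],
    [0,0,-0.04],
  ],
  angular=[
    [0,0,0],
    [0,0,0],
    [0,0,0],
    [0,0,0],
    [0,0,0],
    [0,0,0],
    [0,0,0],
    [0,0,0],
  ],
  fingers=-1,
  grip_force=35,
)

```text
time: 16.15
tcp_pos: [0.432, 0.2497, 0.002]
ee_rot: [0.002, 0.187, 0.982, 0.001]
force: [-0.1, -1.3, 6.7]
gripper_width: 0.762
finger_force: 45.1
```

Request:
servo_tool(
  slide=[
    [0,0,0.4],
    [0,0,1.2],
    [0,-0.3,2.1],
    [0.2,-1.2,2.5],
    [0.4,-2.2,2.5],
    [0.65,-3.2,2.5],
    [0.85,-4.1,2.5],
    [1.0,-4.8,2.5],
  ],
  angular=[
    [0,0,0],
    [0,0,0],
    [0,0,0],
    [0,0,0],
    [0,0,0],
    [0,0,0],
    [0,0,0],
    [0,0,0],
  ],
)

```text
time: 16.95
tcp_pos: [0.4807, 0.0066, 0.1257]
ee_rot: [0.001, 0.188, 0.982, -0.0]
force: [1.2, 1.0, -1.9]
gripper_width: 0.757
finger_force: 47.0
```

Request:
servo_tool(
  slide=[
    [0.1,-0.3,0],
    [0.1,-0.35,-0.2],
    [0.1,-0.35,-0.3],
    [0.1,-0.35,-0.3],
    [0.1,-0.35,-0.3],
    [0.1,-0.35,-0.3],
  ],
  angular=[
    [0,0,0],
    [0,0,0],
    [0,0,0],
    [0,0,0],
    [0,0,0],
    [0,0,0],
  ],
)

```text
time: 17.55
tcp_pos: [0.485, -0.0072, 0.11]
ee_rot: [-0.0, 0.186, 0.982, 0.0]
force: [0.1, 1.1, -0.8]
gripper_width: 0.759
finger_force: 46.9
```

Run:
```python
from w import *
im,i=look('w10');S=manip.read_camera('scene')
print(manip.state()['force'])
c=cv2.resize(S[150:250,230:350,::-1],(360,300))
cv2.imwrite('pics/c10.png',cv2.convertScaleAbs(np.ascontiguousarray(np.hstack([cv2.resize(im,(400,300))[:,:,::-1],c])),alpha=1.5))
```

```text
tcp [ 0.485  -0.0072  0.11  ] t 17.6 w 0.759
[-1.41392709e-01  1.36422820e-03 -1.53116264e+00]
```

View pics/c10.png

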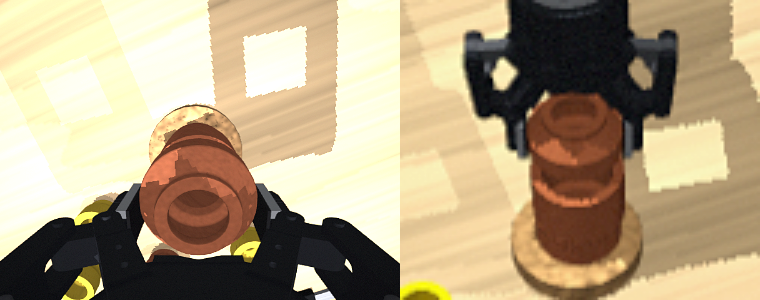

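The shoulder hovers over the belly, slightly left again ((575) against (579)). I'll nudge and lower.

Request:
servo_tool(
  slide=[
    [0.04,0.01,-0.08],
    [0.04,0.01,-0.18],
    [0.04,0.01,-0.27],
    [0.04,0.01,-0.35],
    [0.04,0.01,-0.41],
    [0.04,0.01,-0.45],
    [0.04,0.01,-0.46],
    [0.04,0.01,-0.46],
  ],
  angular=[
    [0,0,0],
    [0,0,0],
    [0,0,0],
    [0,0,0],
    [0,0,0],
    [0,0,0],
    [0,0,0],
    [0,0,0],
  ],
)

```text
time: 18.45
tcp_pos: [0.4873, -0.008, 0.0883]
ee_rot: [-0.0, 0.187, 0.982, -0.0]
force: [-3.9, 0.2, 6.8]
gripper_width: 0.76
finger_force: 47.5
```

Same contact signature at the predicted home height. I'll press slightly, relax and release.

Request:
servo_tool(
  slide=[
    [-0.02,0,-0.03],
    [-0.02,0,-0.03],
    [-0.03,0,0.0],
    [-0.03,0,0.0],
  ],
  angular=[
    [0,0,0],
    [0,0,0],
    [0,0,0],
    [0,0,0],
  ],
)

```text
time: 18.85
tcp_pos: [0.4866, -0.008, 0.0882]
ee_rot: [0.001, 0.187, 0.982, 0.0]
force: [-1.1, 0.3, 6.1]
gripper_width: 0.76
finger_force: 47.5
```

Request:
servo_tool(
  slide=[
    [0,0,0],
    [0,0,0],
    [0,0,0],
    [0,0,0],
  ],
  angular=[
    [0,0,0],
    [0,0,0],
    [0,0,0],
    [0,0,0],
  ],
  fingers=0.95,
)

```text
time: 19.25
tcp_pos: [0.4854, -0.0078, 0.0867]
ee_rot: [-0.0, 0.187, 0.982, -0.0]
force: [0.5, -0.8, -0.7]
gripper_width: 0.979
finger_force: 0.0
```

Request:
servo_tool(
  slide=[
    [0,0,0.3],
    [0,0,0.9],
    [0,0,1.8],
    [0,0,2.6],
    [0,0,2.8],
    [0,0,2.8],
  ],
  angular=[
    [0,0,0],
    [0,0,0],
    [0,0,0],
    [0,0,0],
    [0,0,0],
    [0,0,0],
  ],
)

```text
time: 19.85
tcp_pos: [0.4874, -0.0081, 0.2295]
ee_rot: [0.003, 0.187, 0.982, 0.0]
force: [0.4, 1.1, -0.7]
gripper_width: 0.976
finger_force: 0.0
```

Run:
```python
from w import *
im,i=look('w11');S=manip.read_camera('scene')
wfit(im,i,'shoulder',.4855,-.0085,.086)
c=cv2.resize(S[150:250,230:350,::-1],(360,300))
cv2.imwrite('pics/c11.png',cv2.convertScaleAbs(np.ascontiguousarray(np.hstack([cv2.resize(im,(400,300))[:,:,::-1],c])),alpha=1.5))
```

```text
tcp [ 0.4874 -0.0081  0.2295] t 19.9 w 0.976
shoulder [ 0.4838 -0.0056] 0.041 at px [315. 232.]
```

View pics/c11.png

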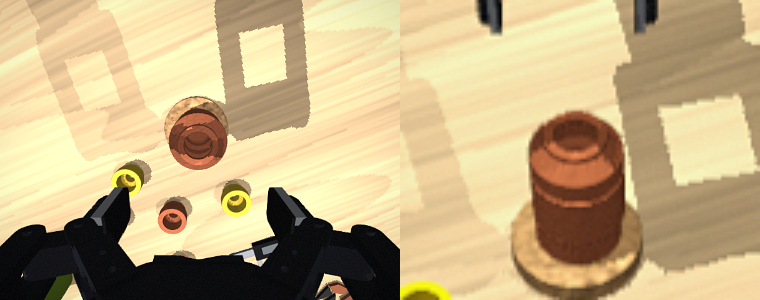

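The shoulder is home at (577,150). Now the neck, with the fingers opened less because of the neighbours.

Request:
servo_tool(
  slide=[
    [0.5,-0.4,0],
    [1.1,-0.8,0],
    [1.7,-1.25,-0.3],
    [2.2,-1.65,-1.0],
    [2.4,-1.8,-1.7],
    [2.4,-1.8,-1.9],
    [2.4,-1.8,-1.9],
    [2.4,-1.8,-1.9],
  ],
  angular=[
    [0,0,0],
    [0,0,0],
    [0,0,0],
    [0,0,0],
    [0,0,0],
    [0,0,0],
    [0,0,0],
    [0,0,0],
  ],
  fingers=0.55,
)

```text
time: 20.75
tcp_pos: [0.6049, -0.0972, 0.1318]
ee_rot: [-0.001, 0.187, 0.982, 0.0]
force: [0.5, -0.3, 0.0]
gripper_width: 0.776
finger_force: 0.0
```

Run:
```python
from w import *
im,i=look('w12');
uv=proj(i,[[.6058,-.0984,.02]])[0];print(uv,fit([im],[i],[uv],'neck',0,50))
cv2.imwrite('pics/c12.png',cv2.convertScaleAbs(np.ascontiguousarray(im[:,:,::-1]),alpha=1.4))
```

```text
tcp [ 0.6049 -0.0972  0.1318] t 20.8 w 0.776
[315.57150508 237.34935724] (array([ 0.60603145, -0.09850335]), np.float64(0.0692459339576146))
```

View pics/c12.png

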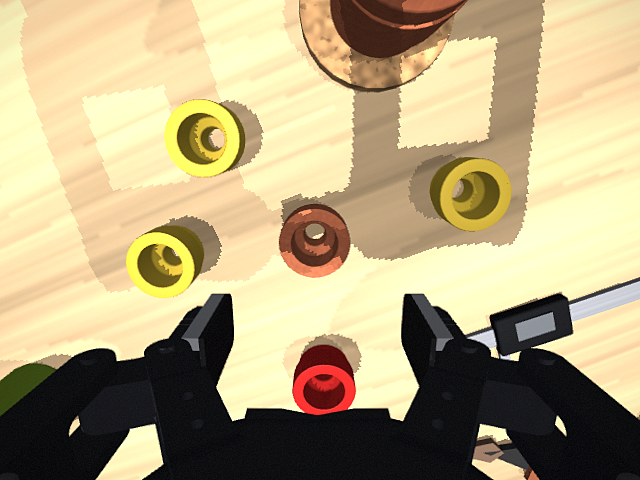

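The terracotta neck is at (314,240) with clear room for the fingers. I'll descend and grip the collar.

Request:
servo_tool(
  slide=[
    [0.01,-0.02,-0.6],
    [0.01,-0.02,-1.2],
    [0.01,-0.02,-1.8],
    [0.01,-0.02,-2.2],
    [0.01,-0.02,-2.4],
    [0.01,-0.02,-2.4],
    [0.01,-0.02,-2.4],
  ],
  angular=[
    [0,0,0],
    [0,0,0],
    [0,0,0],
    [0,0,0],
    [0,0,0],
    [0,0,0],
    [0,0,0],
  ],
)

```text
time: 21.5
tcp_pos: [0.6077, -0.0991, 0.0141]
ee_rot: [0.002, 0.187, 0.982, -0.0]
force: [1.1, -1.0, 0.2]
gripper_width: 0.774
finger_force: 0.0
```

Request:
servo_tool(
  slide=[
    [0,0,0],
    [0,0,0],
    [0,0,0],
    [0,0,0],
    [0,0,0],
    [0,0,0],
    [0,0,0],
    [0,0,0],
  ],
  angular=[
    [0,0,0],
    [0,0,0],
    [0,0,0],
    [0,0,0],
    [0,0,0],
    [0,0,0],
    [0,0,0],
    [0,0,0],
  ],
  fingers=-1,
  grip_force=30,
)

```text
time: 22.3
tcp_pos: [0.608, -0.0993, 0.0144]
ee_rot: [0.002, 0.187, 0.982, -0.0]
force: [-1.3, 0.3, 7.1]
gripper_width: 0.529
finger_force: 30.7
```

Request:
servo_tool(
  slide=[
    [0,0,0.4],
    [0,0,1.2],
    [0,0,2.1],
    [-0.2,0.1,2.9],
    [-0.8,0.6,3.2],
    [-1.5,1.1,3.2],
    [-2.1,1.6,3.2],
    [-2.42,1.82,3.2],
  ],
  angular=[
    [0,0,0],
    [0,0,0],
    [0,0,0],
    [0,0,0],
    [0,0,0],
    [0,0,0],
    [0,0,0],
    [0,0,0],
  ],
)

```text
time: 23.1
tcp_pos: [0.4824, -0.0061, 0.1719]
ee_rot: [-0.001, 0.187, 0.982, 0.0]
force: [0.7, 0.2, -0.1]
gripper_width: 0.528
finger_force: 31.1
```

Request:
servo_tool(
  slide=[
    [0,0,-0.1],
    [0,0,-0.3],
    [0,0,-0.4],
    [0,0,-0.4],
    [0,0,-0.4],
  ],
  angular=[
    [0,0,0],
    [0,0,0],
    [0,0,0],
    [0,0,0],
    [0,0,0],
  ],
)

```text
time: 23.6
tcp_pos: [0.4856, -0.0084, 0.1516]
ee_rot: [-0.0, 0.188, 0.982, -0.0]
force: [0.5, 0.2, -1.2]
gripper_width: 0.52
finger_force: 31.1
```

Run:
```python
from w import *
im,i=look('w13');S=manip.read_camera('scene')
print(manip.state()['force'])
c=cv2.resize(S[130:230,230:350,::-1],(360,300))
cv2.imwrite('pics/c13.png',cv2.convertScaleAbs(np.ascontiguousarray(np.hstack([cv2.resize(im,(400,300))[:,:,::-1],c])),alpha=1.5))
```

```text
tcp [ 0.4856 -0.0084  0.1516] t 23.6 w 0.52
[ 0.71104075 -0.15575568 -0.86656326]
```

View pics/c13.png

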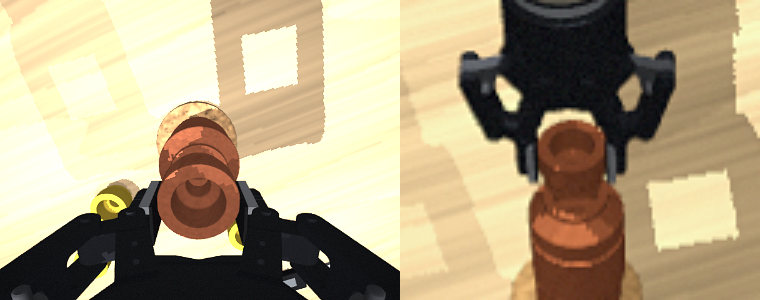

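The neck is above the mouth, about 1.5 px left. I'll nudge and lower.

Request:
servo_tool(
  slide=[
    [0.02,0.02,-0.04],
    [0.02,0.02,-0.1],
    [0.02,0.02,-0.16],
    [0.02,0.02,-0.22],
    [0.02,0.02,-0.27],
    [0.02,0.02,-0.31],
    [0.02,0.02,-0.33],
    [0.02,0.02,-0.33],
  ],
  angular=[
    [0,0,0],
    [0,0,0],
    [0,0,0],
    [0,0,0],
    [0,0,0],
    [0,0,0],
    [0,0,0],
    [0,0,0],
  ],
)

```text
time: 24.5
tcp_pos: [0.4863, -0.0069, 0.1357]
ee_rot: [0.0, 0.187, 0.982, -0.0]
force: [0.4, -0.2, -1.2]
gripper_width: 0.524
finger_force: 31.1
```

Request:
servo_tool(
  slide=[
    [0,0,-0.02],
    [0,0,-0.03],
    [0,0,-0.04],
    [0,0,-0.04],
  ],
  angular=[
    [0,0,0],
    [0,0,0],
    [0,0,0],
    [0,0,0],
  ],
)

```text
time: 24.9
tcp_pos: [0.4873, -0.0069, 0.1355]
ee_rot: [0.001, 0.187, 0.982, 0.0]
force: [-2.6, 1.5, 7.3]
gripper_width: 0.53
finger_force: 31.7
```

Request:
servo_tool(
  slide=[
    [0,0,0.02],
    [0,0,0.02],
    [0,0,0.02],
    [0,0,0.02],
  ],
  angular=[
    [0,0,0],
    [0,0,0],
    [0,0,0],
    [0,0,0],
  ],
  fingers=0.6,
)

```text
time: 25.3
tcp_pos: [0.486, -0.0069, 0.1342]
ee_rot: [-0.0, 0.187, 0.982, -0.0]
force: [-0.5, 0.1, 0.7]
gripper_width: 0.804
finger_force: 0.0
```

Request:
servo_tool(
  slide=[
    [0,0,0.2],
    [0,0,0.6],
    [0,0,1.3],
    [0,0,2.0],
    [0,0,2.4],
    [0,0,2.4],
    [0,0,2.4],
    [0,0,2.4],
  ],
  angular=[
    [0,0,0],
    [0,0,0],
    [0,0,0],
    [0,0,0],
    [0,0,0],
    [0,0,0],
    [0,0,0],
    [0,0,0],
  ],
)

```text
time: 26.1
tcp_pos: [0.4851, -0.0067, 0.2529]
ee_rot: [-0.002, 0.187, 0.982, -0.0]
force: [0.4, -1.1, -1.0]
gripper_width: 0.801
finger_force: 0.0
```

Run:
```python
from w import *
im,i=look('w14');S=manip.read_camera('scene')
c=cv2.resize(S[130:230,230:350,::-1],(360,300))
cv2.imwrite('pics/c14.png',cv2.convertScaleAbs(np.ascontiguousarray(np.hstack([cv2.resize(im,(400,300))[:,:,::-1],c])),alpha=1.5))
```

```text
tcp [ 0.4851 -0.0067  0.2529] t 26.1 w 0.801
```

View pics/c14.png

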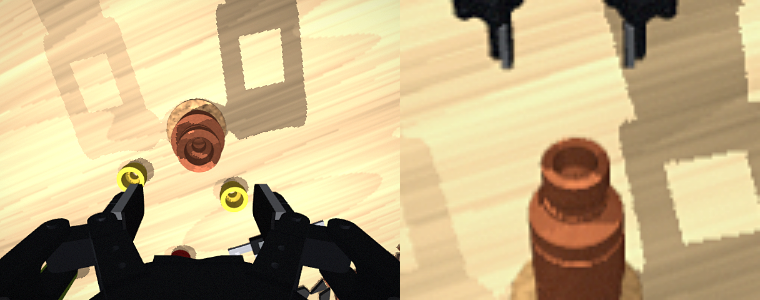

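The jar stands complete and upright with the neck seated at (575,175), and the gripper is clear of it. I'm handing in.

```bash
python3 -c "
from rig import manip
print(manip.hand_in())"
```

```text
the job is handed in; nothing more can be done
None
```

The jar is dry-fitted in the cork ring (foot, belly, shoulder, neck), upright in the last picture with the gripper clear, and handed in at about 26 s; no verdict came back.

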